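Tap a tippy amber jar to the middle of its marble stand

TASK

Two amber glass jars are out; one of them stands off-centre near the edge of its small round marble stand. With light fingertip taps from the side, nudge that jar until it stands upright in the middle of the stand, within about half a centimetre of its centre. Do not grip, lift or tip the jar, do not shift the stand, leave the other things where they are, and finish with the hand clear.

Things in the scene. Friction and masses are not known exactly. Their poses are not given: they have to be found in the camera images.
- jar: the amber jar on the marble stand: round, 66 mm tall, 0.10 to 0.19 kg. Foot 32 mm across; upright belly band 48 mm across, 12 to 26 mm above the foot; neck 36 mm across from 40 mm; cork stopper 33 mm across on top. Pushed slowly on the belly it slides, pushed higher it tips. Starts 16 to 22 mm off the stand's centre in any direction. Origin: centre of its underside, z up
- stand: round white marble block, 80 mm across and 40 mm tall, flat top, 0.55 kg, loose on the board. Origin: centre of its underside, so its top centre is 40 mm above the origin; z up; its yaw means nothing
- spare_jar: the second amber jar, the same shape and size, standing directly on the board away from the stand; not to be touched. Origin: centre of its underside
- mould: orange silicone mould standing upright on its long edge, 22 x 120 x 85 mm (its x, y, z); a bystander. Origin: centre of its underside
- snuffer: brass-coloured candle snuffer lying on the board, 215 mm long along its x, bell 34 mm across at its +x end; a bystander. Origin: at the board under its handle, 119 mm from the handle's end
- tray: small wooden tray 140 x 180 x 25 mm with a few white clips in it; a bystander. Origin: centre of its underside

How it is judged:
At the end, for the whole second after the job is handed in: the jar stands upright (within 0.06 rad) and at rest on the stand's top, its axis within 6 mm of the stand's centre, and the stand is within 12 mm of where it started (horizontal distance between jar and stand below 0.006 m and z of jar in the frame of stand between 0.037 and 0.043 m and angle between each of jar, stand's own z axis and vertical below 0.06 rad and distance of stand from where it was at the start of the episode below 0.012 m and linear speed of jar below 0.01 m/s); the robot touches nothing.
It fails at once if the jar is tipped over (more than 0.5 rad) or falls off the stand (angle between jar's own z axis and vertical above 0.5 rad or z of jar in the frame of stand below 0.025 m).
It fails at once if the jar is lifted off the stand (its origin rises 8 mm above the stand's top) (z of jar in the frame of stand above 0.048 m).
It fails at once if the jar is gripped or pushed harder than a light tap (4 N on it) (contact force between any of the fingers, the arm and jar above 4 N).
It fails at once if the stand is shifted by more than 12 mm (distance of stand from where it was at the start of the episode above 0.012 m).
It fails at once if another thing is disturbed (moved more than 10 mm) (distance of any of spare_jar, mould, snuffer, tray from where it was at the start of the episode above 0.01 m).
It also fails if it takes over 48 s, if anything falls off the work surface, if the arm or the gripper's body presses on something with over 40 N, if the wrist force passes 120 N, or if a joint passes its speed limit or range.

ROBOT

A 6-joint arm with a two-finger parallel gripper is mounted at the origin on the work surface. World frame = base frame: x ahead of the robot, y to its left, z up, the work surface at z = 0. Lengths are in m, angles in rad, forces in N, time in s.
With the tool pointing down it reaches from about 0.35 to 0.775 m from the base axis. Payload 5.5 kg.
Tool frame: the origin (TCP) lies at the very end of the fingers, on their centre line; the grasp point (between the pads) lies 19 mm behind it (env.grip_point_offset is the distance from the TCP to the grasp point, in m); z points along the fingers, y is the line along which they close (so a half turn about z gives the same grasp; the last joint's range is limited). The gripper opens to 85 mm and grips with 20 to 120 N. Pads are 22 mm wide; open, the fingers measure 114 mm over their backs; the gripper's body (76 mm by 85 mm) begins 54 mm behind the grasp point. The pads swing forward as they close: fully open they stand 13 mm farther back than shut.
Start: joints at [1.165, 0.313, 0.046, 1.304, 0, 1.431], TCP at [0.151, 0.555, 0.231] pointing down, gripper open.
Joint ranges: [-2.76, 2.76], [-0.86, 1.69], [-1.03, 1.26], [-2.2, 2.34], [-1.47, 1.5], [-3.14, 3.14]. Speed limits (rad/s): [2.57, 2.57, 3.14, 3.14, 3.14, 3.14].

INTERFACE

Orientations are given as a unit quaternion [w, x, y, z].
In Python, from workcell import sensors, imaging, workorder, env gives the robot as it stands.
- The arm moves only by the shell command python3 -m handwheel 'ROWS' [FORCE]. ROWS is JSON, a list of rows, each a list of 5 numbers: the shift along the tool's x, y, z in mm, then the turn about the tool's z in rad, then the opening, from 0 (shut) to 1 (fully open). A call has 1 to 8 rows; each row is the pose to reach, as a shift and turn from the pose commanded when the call began, along the tool's axes at that moment; what a row does not reach only later rows make up. A row lasts 1/10 s, in which the tool goes at most 50 mm and 8.59 degrees, less where a joint would pass 70% of its speed; a pose out of reach is approached as far as the arm can. A call with a gripper value outside its range is refused whole. The fingers move at their own pace and stop on an object; FORCE is the grip in N (left out, the last holds). Time passes only in rows, so rows that repeat a pose let the fingers close. It gives the time, the measured TCP pose, the force, the opening and the grip force at its end, in the units of the state.
- sensors.get_state(): the state, without advancing time (a new reading comes with each control period).
- imaging.read_camera(name): name is "scene" or "top" or "wrist"; returns a dict with "color" (480x640x3 uint8, blue, green, red), "z_map" (480x640 float32, m along the optical axis (not along the pixel's ray), 0 where there is no reading), "fx", "fy", "cx", "cy" (pixels), "xyz" and "rotation" of the camera in the world. Camera axes: x right, y down, z forward; pixel columns grow to the right and rows downward; lengths in m; the calibration is good to about 2 mm. A picture is of the moment at which its call begins.
- workorder.hand_in(): hands the job in; it is judged then, once.
The state is a dict: "clock": time; "joint_pos": joint angles; "qvel": joint speeds; "tau": joint torques, N m; "tcp_pos": TCP position; "orientation": TCP orientation; "wrist_force": force on the tool from outside, world axes, zero at the start; "ft_torque": the same for the moment, N m; "finger_gap": finger opening in m; "grip_force": force on a finger pad.
Only numpy, scipy, OpenCV 4.12 (cv2) and the standard library are available. Lean on these libraries where they do the work, as an engineer would, in place of code of your own. Each camera call takes 0.05 s, during which the arm holds its last target. There are 200 camera calls.

## Working session

There is one attempt and no reset: what is moved stays moved. The work goes in short steps, Python scripts to look and compute and a shell command to move; the robot and the scene stay as the last step left them, time stands still between calls to the robot, and variables do not carry over. Pictures are saved under pics/ and viewed, at most 10 in all, crops included, and the job is handed in when it is done.

```bash
mkdir -p pics; ls; python3 - <<'E'
from workcell import sensors, imaging
import cv2,numpy as np
s=sensors.get_state();print({k:np.round(v,3).tolist() for k,v in s.items()})
ims=[]
for n in("top","scene"):
    d=imaging.read_camera(n);np.savez(f"{n}0.npz",**d);ims.append(d["color"]);print(n,d["fx"],d["cx"],d["cy"],d["xyz"],np.round(d["rotation"],3).tolist())
    cv2.imwrite(f"pics/{n}0.png",d["color"])
E
```

```text
pics
{'clock': 0.0, 'joint_pos': [1.165, 0.314, 0.045, 1.304, -0.0, 1.431], 'qvel': [0.001, -0.0, 0.001, 0.0, -0.001, 0.001], 'tau': [-0.0, -48.063, 29.853, 0.019, -0.0, -0.0], 'tcp_pos': [0.151, 0.554, 0.23], 'orientation': [-0.0, 0.133, 0.991, -0.001], 'wrist_force': [-0.54, 0.872, -0.445], 'ft_torque': [-0.029, 0.011, -0.025], 'grip_force': 0.0, 'finger_gap': 0.085}
top 532.6519120257532 324.0818170195149 243.6319393540767 [ 0.52105906 -0.00375052  1.01975141] [-0.014, 0.708, -0.705, 0.037]
scene 534.6505696586011 324.97255987045605 241.93134593257398 [1.02889077 0.6421808  0.56353512] [-0.137, 0.261, 0.838, -0.459]
```

View pics/top0.png

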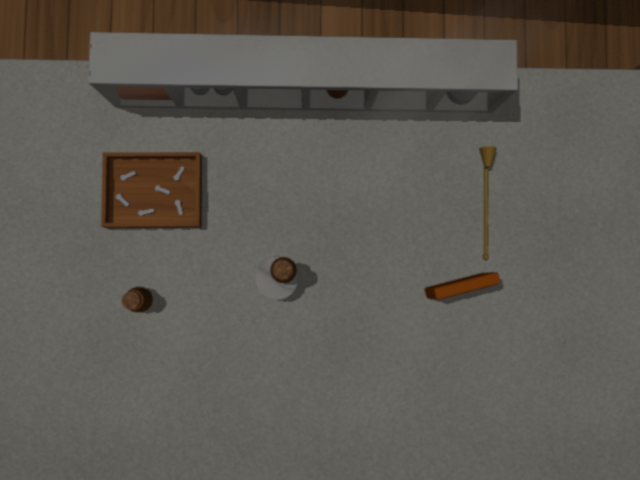

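View pics/scene0.png

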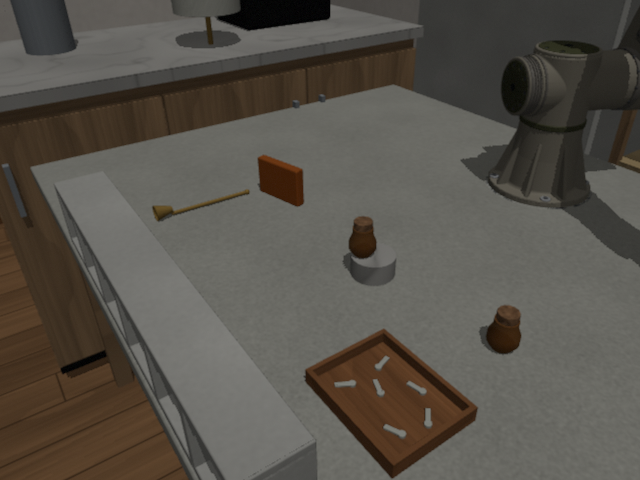

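The top view shows the jar on the stand at about (283,270) and the stand's centre near (278,280), so the jar is offset towards world +x. The spare jar is at (137,299), well away. The scene view agrees: jar at (362,240), stand at (373,265).

```bash
cat > h.py <<'E'
import numpy as np,cv2
from scipy.spatial.transform import Rotation as R
from scipy.optimize import least_squares
from workcell import sensors, imaging
def rot(d):
    q=np.asarray(d["rotation"])
    return q if q.shape==(3,3) else R.from_quat(np.r_[q[1:],q[0]]).as_matrix()
def cloud(d):
    v,u=np.mgrid[:480,:640];z=d["z_map"]
    P=np.stack([(u-d["cx"])/d["fx"]*z,(v-d["cy"])/d["fy"]*z,z],-1)@rot(d).T+d["xyz"]
    P[z==0]=np.nan;return P
def plane(d,uv,h):
    uv=np.atleast_2d(uv);r=np.c_[(uv[:,0]-d["cx"])/d["fx"],(uv[:,1]-d["cy"])/d["fy"],np.ones(len(uv))]@rot(d).T
    return (d["xyz"]+r*((h-d["xyz"][2])/r[:,2])[:,None])[:,:2]
def fit(p,r):  # circle of known radius, robust
    f=lambda c:np.hypot(*(p-c).T)-r
    s=least_squares(f,(p.max(0)+p.min(0))/2,loss="soft_l1",f_scale=.001);return s.x,np.sqrt(np.mean(np.minimum(abs(s.fun),1)**2)) if 0 else np.median(abs(f(s.x)))
E
python3 - <<'E'
from h import *
d=dict(np.load("top0.npz"));P=cloud(d);c=d["color"].astype(int)
print(rot(d).round(2).tolist())
cr=(slice(235,320),slice(235,330))
Q=P[cr];C=c[cr]
Z=Q[...,2];print("board z",np.nanmedian(Z))
for lo,hi in((.03,.048),(.05,.095),(.099,.115)):
    m=(Z>lo)&(Z<hi);q=Q[m];print(lo,m.sum(),np.median(q,0),q.min(0),q.max(0),np.median(C[m],0))
cv2.imwrite("pics/crop0.png",cv2.resize(d["color"][cr],None,fx=6,fy=6,interpolation=cv2.INTER_CUBIC))
E
```

```text
[[0.0, -1.0, 0.07], [-1.0, -0.01, -0.03], [0.03, -0.07, -1.0]]
board z 0.001763511649991445
0.03 959 [0.51838717 0.06309051 0.041288  ] [0.49097846 0.01235514 0.03536679] [0.56946606 0.09105459 0.04651616] [100. 104. 106.]
0.05 263 [0.54141245 0.03253535 0.07503035] [0.52198268 0.015513   0.0543341 ] [0.56654239 0.06179457 0.0949639 ] [19. 34. 49.]
0.099 283 [0.54411856 0.03867934 0.10708494] [0.52875761 0.0232443  0.10151658] [0.55963196 0.05426721 0.11202358] [36. 55. 78.]
```

View pics/crop0.png

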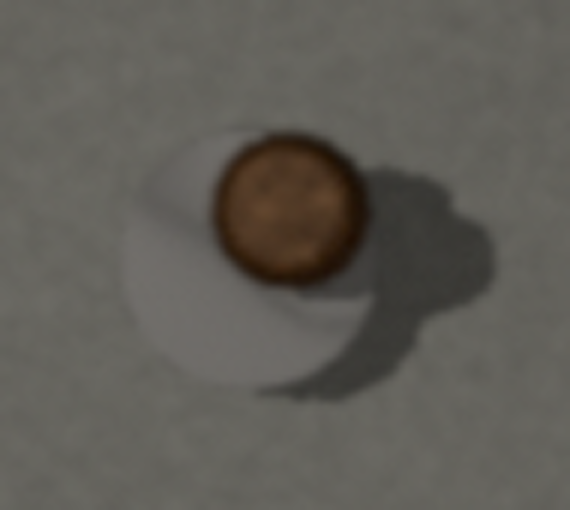

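The crop shows the cork at crop (290,208), i.e. pixel (283.3,269.7). The stand's disc is centred near crop (250,258), i.e. pixel (276.7,278). I'll fit both circles now.

```bash
cat >> h.py <<'E'
def edge(m,d,h):
    cs,_=cv2.findContours(m.astype(np.uint8),cv2.RETR_EXTERNAL,cv2.CHAIN_APPROX_NONE)
    return plane(d,max(cs,key=len)[:,0].astype(float),h)
def top(d,box=(235,320,235,330)):
    P=cloud(d);k=np.zeros((480,640),bool);k[box[0]:box[1],box[2]:box[3]]=1
    Z=P[...,2]
    off=np.nanmedian(Z[k])  # board bias
    j,rj=fit(edge(k&(Z>.092),d,.106),.0165)
    # stand: top-face pixels, keep contour points away from the jar
    e=edge(k&(Z>.022),d,.04);e=e[np.hypot(*(e-j).T)>.030]
    s,rs=fit(e,.0395)
    return j,s,rj,rs,len(e)
def toolgoal(xy):
    st=sensors.get_state();o=np.asarray(st["orientation"]);M=R.from_quat(np.r_[o[1:],o[0]]).as_matrix()
    return st["tcp_pos"],M
E
python3 - <<'E'
from h import *
d=dict(np.load("top0.npz"));j,s,*r=top(d);print(j,s,r,(j-s)*1e3,np.hypot(*(j-s))*1e3)
u=(j-s)/np.hypot(*(j-s));p,M=toolgoal(0);print("u",u,"M",M.round(3).tolist())
# want tool x axis = -u or u
a=np.arctan2(u[1],u[0]);tx=np.arctan2(M[1,0],M[0,0])
for n,b in(("x=u",a),("x=-u",a+np.pi),("y=u",a+np.pi/2),("y=-u",a-np.pi/2)):
    g=-(b-tx);print(n,(g+np.pi)%(2*np.pi)-np.pi)
for D in(.1,.06):
    g=j+u*D;print(D,g,((np.r_[g,.2]-p)@M*1e3).round(1))
E
```

```text
[0.54386236 0.0378783 ] [0.53027963 0.0513277 ] [np.float64(0.00047200672985018427), np.float64(0.00041373808510774407), 88] [ 13.58273721 -13.44940101] 19.11484077149189
u [ 0.71058595 -0.70361041] M [[-0.965, 0.263, -0.001], [0.263, 0.965, -0.002], [0.0, -0.002, -1.0]]
x=u -2.6268999735881966
x=-u 0.5146926800015965
y=u 2.085489006796493
y=-u -1.0561036467933
0.1 [ 0.61492096 -0.03248274] [-601.9 -444.3   31.1]
0.06 [ 0.58649752 -0.00433832] [-567.1 -424.6   31. ]
```

```bash
python3 -m handwheel '[[-602,-444,10,0.515,0],[-602,-444,10,0.515,0],[-602,-444,10,0.515,0],[-602,-444,10,0.515,0],[-602,-444,10,0.515,0],[-602,-444,10,0.515,0],[-602,-444,10,0.515,0],[-602,-444,10,0.515,0]]'
cat >> h.py <<'E'
def go(g,yaw=None):
    p,M=toolgoal(0);print("tcp",np.round(p,4),"shift mm",((np.asarray(g)-p)@M*1e3).round(1))
    if yaw is not None: 
        t=np.arctan2(M[1,0],M[0,0]);print("turn",(-(yaw-t)+np.pi)%(2*np.pi)-np.pi)
E
python3 -c "
from h import *
go([.615,-.0325,.2],np.pi-.7804)"
```

```text
clock: 0.9
tcp_pos: [0.3999, 0.2394, 0.2258]
orientation: [-0.0, 0.381, 0.925, 0.0]
wrist_force: [0.7, 1.0, 0.4]
finger_gap: 0.0002
grip_force: 0.0
tcp [0.3999 0.2394 0.2258] shift mm [-344.1  -41.8   25.7]
turn -0.00030603638472070926
```

```bash
python3 -m handwheel '[[-344,-42,20,0,0],[-344,-42,20,0,0],[-344,-42,20,0,0],[-344,-42,20,0,0],[-344,-42,20,0,0],[-344,-42,20,0,0],[-344,-42,20,0,0],[-344,-42,20,0,0]]'
python3 - <<'E'
from h import *
w=imaging.read_camera("wrist");cv2.imwrite("pics/w1.png",w["color"]);np.savez("w1.npz",**w);print(w["xyz"])
go([.6,-.018,.055],np.pi-.7804)
E
```

```text
clock: 1.7
tcp_pos: [0.6167, -0.0357, 0.2035]
orientation: [-0.0, 0.383, 0.924, -0.001]
wrist_force: [-0.7, 0.7, -0.6]
finger_gap: 0.0001
grip_force: 0.0
[0.56278107 0.01830396 0.34534771]
tcp [ 0.6149 -0.0334  0.204 ] shift mm [ 21.1   0.6 149.1]
turn -0.004530485680584562
```

View pics/w1.png

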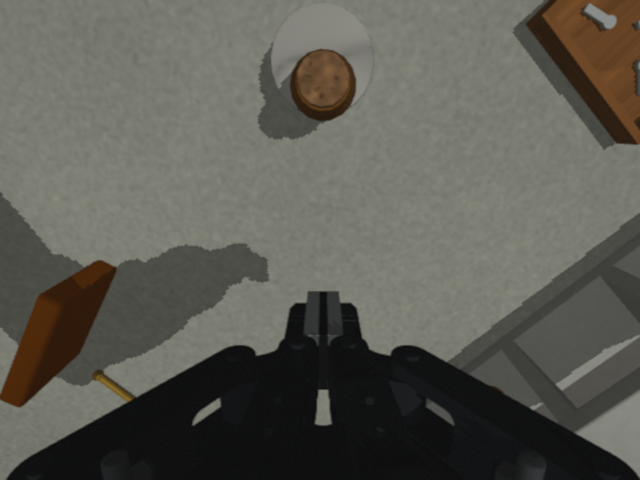

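The wrist view shows the cork at about (323,78) and the stand's disc at about (322,55). The shut fingertips are at about (322,310), lined up behind the jar in the push direction. I'll check these offsets with circle fits, then descend.

```bash
cat >> h.py <<'E'
def report(n="wrist",box=(0,200,200,450)):
    d=imaging.read_camera(n);j,s,*r=top(d,box);p,M=toolgoal(0);p=np.asarray(p)
    A=lambda v:(np.r_[v,0]@M*1e3)[:2].round(1)
    print(n,"jar",j.round(4),"stand",s.round(4),"res",np.round(r,4),"| tool axes mm: jar->centre",A(s-j),"dist %.1f"%(np.hypot(*(j-s))*1e3),"tcp->jar",A(j-p[:2]),"tcp->stand",A(s-p[:2]),"z",p[2].round(4));return d
E
python3 - <<'E'
from h import *
report();report("top")
E
```

```text
wrist jar [0.543 0.037] stand [0.5287 0.0503] res [6.00e-04 3.00e-04 2.29e+02] | tool axes mm: jar->centre [19.4 -0.7] dist 19.5 tcp->jar [98.8 -1.2] tcp->stand [118.2  -1.9] z 0.2045
top jar [ 0.8393 -0.0274] stand [8.607e-01 1.000e-04] res [1.670e-01 1.531e-01 8.610e+02] | tool axes mm: jar->centre [ 4.1 34.6] dist 34.8 tcp->jar [-158.   161.5] tcp->stand [-153.9  196.1] z 0.205
```

```bash
python3 -m handwheel '[[0,-1,50,0,0],[0,-1,100,0,0],[0,-1,130,0,0],[0,-1,149,0,0],[15,-1,149,0,0],[30,-1,149,0,0],[42,-1,149,0,0],[46,-1,149,0,0]]'
python3 - <<'E'
from h import *
w=imaging.read_camera("wrist");cv2.imwrite("pics/w2.png",w["color"]);P=cloud(w);np.savez("w2.npz",**w)
go([.543,.037,.055],np.pi-.7804)
E
```

```text
clock: 2.65
tcp_pos: [0.5792, 0.003, 0.0575]
orientation: [-0.0, 0.379, 0.925, 0.0]
wrist_force: [0.3, 0.2, 0.2]
finger_gap: -0.0002
grip_force: 0.0
tcp [0.5795 0.0028 0.0576] shift mm [50.  -1.3  2.6]
turn 0.0019412390849047334
```

View pics/w2.png

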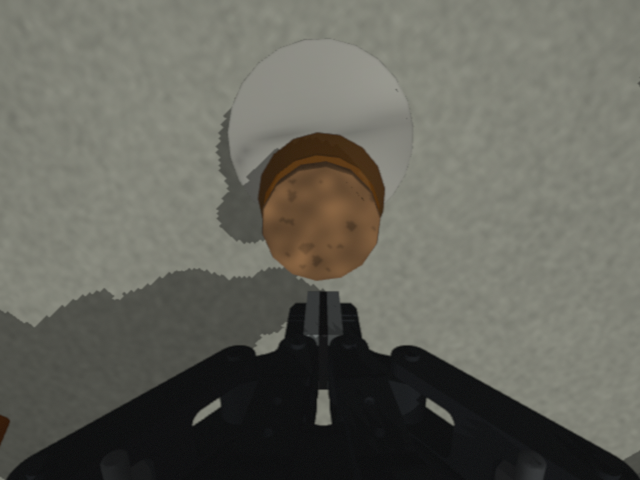

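The cork is at (321,222), the stand at (321,130) and the fingertip front at (322,291), all on one line. I'll creep in now.

```bash
python3 -m handwheel '[[2,-1,3,0,0],[5,-1,3,0,0],[8,-1,3,0,0],[10,-1,3,0,0],[11,-1,3,0,0],[12,-1,3,0,0],[13,-1,3,0,0],[13,-1,3,0,0]]'
python3 -c "
from h import *
report(box=(0,289,180,460))"
python3 -m handwheel '[[1,0,0,0,0],[2,0,0,0,0],[3,0,0,0,0],[4,0,0,0,0],[5,0,0,0,0],[6,0,0,0,0],[7,0,0,0,0],[7,0,0,0,0]]'
python3 -c "
from h import *
report(box=(0,289,180,460))"
```

```text
clock: 3.5
tcp_pos: [0.5707, 0.0094, 0.0539]
orientation: [-0.0, 0.381, 0.925, 0.0]
wrist_force: [0.1, 0.4, 0.3]
finger_gap: 0.0001
grip_force: 0.0
wrist jar [0.5407 0.0397] stand [0.5302 0.0493] res [1.2e-03 2.0e-03 6.2e+02] | tool axes mm: jar->centre [14.2 -0.6] dist 14.2 tcp->jar [42.8  0.4] tcp->stand [57.  -0.2] z 0.0539
clock: 4.35
tcp_pos: [0.5659, 0.0143, 0.054]
orientation: [0.0, 0.381, 0.925, 0.0]
wrist_force: [0.8, -0.1, -0.4]
finger_gap: -0.0001
grip_force: 0.4
wrist jar [0.5394 0.041 ] stand [0.5297 0.0497] res [1.10e-03 1.50e-03 5.97e+02] | tool axes mm: jar->centre [13.  -0.6] dist 13.0 tcp->jar [37.6  0.3] tcp->stand [50.6 -0.3] z 0.054
```

The residuals are too large this close up, because the neck gets into the cork mask. I'll tighten both masks.

```bash
cat >> h.py <<'E'
def top(d,box):
    Z=cloud(d)[...,2];k=np.zeros((480,640),bool);k[box[0]:box[1],box[2]:box[3]]=1
    cork=k&(Z>.1015)&(Z<.112)
    e=edge(cork,d,.106);j,rj=fit(e,.0165)
    jar=cv2.dilate((k&(Z>.05)).astype(np.uint8),np.ones((9,9)))
    cs,_=cv2.findContours((k&(Z>.03)&(Z<.05)).astype(np.uint8),cv2.RETR_EXTERNAL,cv2.CHAIN_APPROX_NONE)
    c=max(cs,key=len)[:,0];c=c[(jar[c[:,1],c[:,0]]==0)&(c[:,1]>1)&(c[:,1]<box[1]-2)]
    s,rs=fit(plane(d,c.astype(float),.04),.040)
    return j,s,rj,rs,len(c),np.nanmedian(Z[cork])
E
python3 - <<'E'
from h import *
for f,b in(("w1",(0,200,200,450)),("w2",(0,289,180,460))):
    j,s,*r=top(dict(np.load(f+".npz")),b);print(f,j,s,np.round(r,4),np.hypot(*(j-s))*1e3)
report(box=(0,289,180,460))
E
```

```text
w1 [0.54285006 0.0370882 ] [0.52910776 0.04996472] [7.00e-04 5.00e-04 2.36e+02 1.05e-01] 18.832305861084397
w2 [0.54217851 0.03817453] [0.52900699 0.05038486] [8.000e-04 6.000e-04 3.960e+02 1.051e-01] 17.960542770282064
wrist jar [0.5409 0.0394] stand [0.5288 0.0506] res [8.000e-04 5.000e-04 3.830e+02 1.051e-01] | tool axes mm: jar->centre [16.4 -0.6] dist 16.4 tcp->jar [35.4  0.2] tcp->stand [51.9 -0.4] z 0.054
```

```bash
python3 -m handwheel '[[1,0,0,0,0],[2,0,0,0,0],[3,0,0,0,0],[4,0,0,0,0],[5,0,0,0,0],[6,0,0,0,0],[7,0,0,0,0],[7,0,0,0,0]]'
python3 -c "
from h import *
d=report(box=(0,289,180,460));cv2.imwrite('pics/w3.png',d['color'])"
```

```text
clock: 5.25
tcp_pos: [0.5607, 0.0194, 0.0539]
orientation: [-0.0, 0.38, 0.925, 0.0]
wrist_force: [-0.3, 0.3, 0.1]
finger_gap: -0.0001
grip_force: 0.3
wrist jar [0.5356 0.0444] stand [0.5288 0.0506] res [8.000e-04 5.000e-04 3.750e+02 1.051e-01] | tool axes mm: jar->centre [ 9.3 -0.4] dist 9.3 tcp->jar [35.3  0.1] tcp->stand [44.6 -0.3] z 0.0539
```

View pics/w3.png

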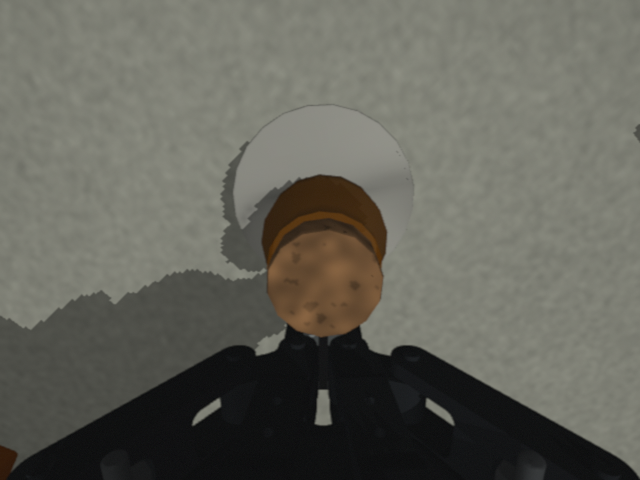

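The jar, with its cork at (325,278), is sliding straight, upright and in line; the stand's arc is still centred near u=323. About 9.5 mm is left, so I'll push that and then back off for a clean look.

```bash
python3 -m handwheel '[[1,0,0,0,0],[2,0,0,0,0],[3,0,0,0,0],[4,0,0,0,0],[5,0,0,0,0],[6,0,0,0,0],[7,0,0,0,0],[8,0,0,0,0]]'
python3 -m handwheel '[[0.6,0,0,0,0],[1.2,0,0,0,0],[1.5,0,0,0,0],[1.5,0,0,0,0],[-3,0,0,0,0],[-10,0,0,0,0],[-20,0,0,0,0],[-20,0,0,0,0]]'
python3 -c "
from h import *
d=report(box=(0,289,180,460))"
python3 -m handwheel '[[-20,0,0,0,0],[-30,0,-30,0,0],[-30,0,-70,0,0],[-30,0,-110,0,0],[-30,0,-150,0,0],[-30,0,-150,0,0]]'
python3 -c "
from h import *
d=report(box=(0,280,180,460));cv2.imwrite('pics/w4.png',d['color'])"
```

```text
clock: 6.1
tcp_pos: [0.5551, 0.0249, 0.0539]
orientation: [-0.0, 0.381, 0.925, 0.0]
wrist_force: [1.3, -1.0, 0.5]
finger_gap: -0.0003
grip_force: 0.5
clock: 6.9
tcp_pos: [0.5709, 0.0096, 0.054]
orientation: [0.001, 0.381, 0.925, 0.0]
wrist_force: [0.3, 0.1, -0.8]
finger_gap: -0.0002
grip_force: 0.0
wrist jar [0.5291 0.0505] stand [0.5288 0.0505] res [9.000e-04 7.000e-04 4.140e+02 1.051e-01] | tool axes mm: jar->centre [ 0.2 -0.1] dist 0.3 tcp->jar [57.6 -0.2] tcp->stand [57.8 -0.4] z 0.0539
clock: 7.55
tcp_pos: [0.5937, -0.0108, 0.2104]
orientation: [0.005, 0.381, 0.925, 0.001]
wrist_force: [1.0, -0.1, 0.2]
finger_gap: 0.0
grip_force: 0.0
wrist jar [0.5295 0.0497] stand [0.5283 0.0507] res [7.000e-04 9.000e-04 2.850e+02 1.051e-01] | tool axes mm: jar->centre [ 1.5 -0.1] dist 1.5 tcp->jar [87.3 -1.6] tcp->stand [88.8 -1.7] z 0.2073
```

View pics/w4.png

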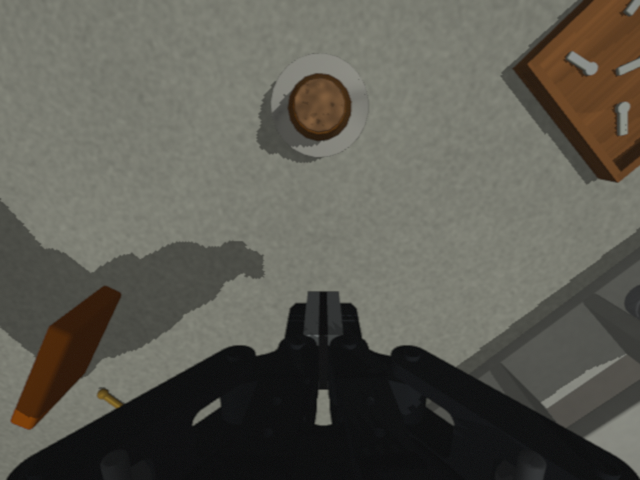

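The cork at (320,104) sits at the middle of the stand at (320,105). The jar is upright, about 1 mm off centre, and the hand is clear. Handing in.

```bash
python3 -c "
from workcell import workorder
print(workorder.hand_in())"
```

```text
the job is handed in; nothing more can be done
None
```

I nudged the jar to about 1 mm from the stand's centre: it is upright, the hand is clear, the stand shows no movement beyond camera error, and the job was handed in at about 7.6 s (no verdict returned).

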